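Level the tilting copy board and lock it with its pin

TASK

First swing the tilting copy board down from its slope until it is level. Then lift the lock pin off its hook on the clip rail and push it fully home through the guide plate into the board's middle notch, so that the board is locked level, and let go. Leave the light meter, the beaker and the brush where they are.

Things in the scene. Friction and masses are not known exactly. Their poses are not given: they have to be found in the camera images.
- board (a joint): Tilt of the copy board, rad. 0 = level; positive = near (cradle -x) edge up; starts at 0.28 to 0.62. The axis is level, along cradle y, through mid-thickness of the board, 120 mm above the counter. Balanced stiff hinge (0.25 N m): it stays where it is left and turns when the high edge is pressed down with about 3 N; stops at +-0.8.
- cradle: Fixed cradle of the copy board: dark base plate 160 x 250 x 12 mm and two grey upright cheeks. Origin on the counter below the middle of the board; x points from the board's near edge to its far edge, y along the trunnion axis towards the sector, z up.
- guide_mouth (a point): Centre of the upper end of the square hole (15.5 mm, straight through) in the steel guide plate (44 x 44 x 10 mm) on the cradle's taller cheek, above the sector; 116 mm in +y from the cradle's origin, 204 mm above the counter, 79 mm above the level board's top face. The sector's rim is 4 mm below the plate. Axes as the cradle's.
- board_edge (a point): Point on the top face of the board (grey plate, 200 mm along cradle x, 176 along y, 10 thick, a print with a dark picture on it), 15 mm in from the middle of the near edge, 85 mm from the axis: a place to press. Moves with the board; 125 mm above the counter when level. Its z is square to the board.
- pin: Loose steel lock pin, 0.12 kg, hung shank down. Upright stirrup 50 mm wide (its y), 52 high, 12 thick (its x), opening 36 x 36: grip from above on its two outer sides. Below, a round 12 mm shank 44 long, the last 12 mm tapering to 4. Origin on the axis at the stirrup's underside, z up. Fully home, the underside lies on the guide plate (origin at guide_mouth); it may face any way.
- hook (a point): Top of the hook rod where the stirrup's top bar rests, 44 mm above the pin's origin, 193 above the counter. The 6 mm rod comes from the rail 50 mm behind and runs along this point's -x; 15 to 24 mm beyond the point is its upturned tip, 12 mm higher. To free the pin raise it 14 to 30 mm, then draw it out 45 mm or more along -x. Axes as the rail's.
- rail: Fixed steel rail, 10 mm thick bar 300 mm long along its y, 190 mm above the counter on two posts, origin on the counter below its middle. Three orange spring clips are clamped on it at y = +20, +65 and +110 mm, hanging 65 mm below it; the hook with the pin is at y = -90 mm, pointing to the rail's -x.
- meter: Loose chrome light meter lying on its back, 55 x 80 x 31 mm; origin at the centre of its underside. Leave alone.
- beaker: Loose glass beaker, 68 mm wide, 95 mm high; origin at the centre of its underside. Leave alone.
- brush: Loose negative brush with a brass handle, 160 mm long, lying on the counter along its x. Leave alone.
- notch (a point): Mouth of the middle notch in the rim of the steel sector (radius 70 mm, 12 mm thick) that turns with the board beyond its +y end. Three radial notches, 14 mm wide, mouths flared, 34 mm deep, 0.5 rad apart; the middle one is straight under the guide hole when the board is level, the outer ones at slopes of +-0.5. Its z points out of the notch.
Not all that is in view belongs to the job. Leave any green look-alike of the pin alone.

How it is judged:
By the outcome, as a careful person would: the job done as asked, in the order asked, and still so for the second after the job is handed in, with the robot touching nothing.
It also fails if it takes over 58 s, if anything falls off the work surface, if the arm or the gripper's body presses on something with over 40 N, if the wrist force passes 120 N, or if a joint passes its speed limit or range.

ROBOT

A 6-joint arm with a two-finger parallel gripper is mounted at the origin on the work surface. World frame = base frame: x ahead of the robot, y to its left, z up, the work surface at z = 0. Lengths are in mm, angles in degrees, forces in N, time in s.
With the tool pointing down it reaches from about 300 to 850 mm from the base axis. Payload 5.4 kg.
Tool frame: the origin (TCP) lies midway between the tips of the shut fingers; the grasp point (between the pads) lies ctrl.grip_depth behind it (ctrl.grip_depth is the distance from the TCP to the grasp point, in mm); z points along the fingers, y is the line along which they close (so a half turn about z gives the same grasp; the last joint's range is limited). The gripper opens to 85 mm and grips with 20 to 120 N. Pads are 22 mm wide; open, the fingers measure 114 mm over their backs; the gripper's body (76 mm by 85 mm) begins 54 mm behind the grasp point. The pads swing forward as they close: fully open they stand 13 mm farther back than shut.
Start: joints at [-83.6, 9.076, 91.501, -0, 79.423, -12.038], TCP at [181.834, -545.475, 231.299] pointing down, gripper open.
Joint ranges: [-166.64, 166.64], [-54.1, 131.32], [10.49, 154.53], [-73.88, 253.88], [9.74, 151.15], [-171.62, 171.62]. Speed limits (degrees/s): [147.25, 147.25, 180, 180, 180, 180].

INTERFACE

Orientations are given as [roll, pitch, yaw] about the fixed x, y, z axes, in that order (R = Rz(yaw) Ry(pitch) Rx(roll)).
In Python, from cell import state, cams, ctrl gives the robot as it stands. The module is installed in compiled form; this text tells all that it offers.
- The arm moves only by the tool play_rows, never from a script. Its argument "moves" is a list of rows, each an object of numbers: "gripper": the closure, from -1 (fully open) to 1 (shut), so that 0 is half open; "x", "y", "z": the shift along the world's x, y, z in units of 30 mm (1.0 is 30 mm); "rx", "ry", "rz": the turn, a rotation vector about the world's x, y, z in units of 6 degrees (1.0 is 6 degrees). A call has exactly 8 rows; each row is the pose to reach, as a shift and turn from the pose commanded when the call began; what a row does not reach only later rows make up. A row lasts 1/12 s, in which the tool goes at most 41.7 mm and 7.16 degrees, less where a joint would pass 70% of its speed; a pose out of reach is approached as far as the arm can. A call with a gripper value outside its range is refused whole. The fingers move at their own pace and stop on an object; "grip_force" is the grip in N (left out, the last holds). Time passes only in rows, so rows that repeat a pose let the fingers close, or fill a call up. It gives the time, the measured TCP pose, the force, the opening and the grip force at its end, in the units of the state.
- state(): the state, without advancing time (a new reading comes with each control period).
- cams.read_camera(name): name is "scene" or "top" or "wrist"; returns (picture, depth): 480x640x3 uint8, blue, green, red; 480x640 float32, mm along the optical axis (not along the pixel's ray), 0 where there is no reading.
- cams.calibration(name): a dict with "K" (3x3 intrinsics, pixels), "world_from_camera" (4x4, takes a point from camera to world coordinates). Camera axes: x right, y up, looking along -z (the intrinsics and any distortion apply to the point x, -y, -z); pixel columns grow to the right and rows downward; lengths in mm; the calibration is good to about 2 mm. A picture is of the moment at which its call begins: read the wrist's pose just before it. calibration takes no time and is no camera call; for the wrist camera it gives the pose at the moment of the call.
- ctrl.close_job(): hands the job in; it is judged then, once.
The state is a dict: "time_s": time; "joints": joint angles; "joint_vel": joint speeds; "joint_torque": joint torques, N m; "ee_pos": TCP position; "tcp_rot": TCP orientation; "ft_force": force on the tool from outside, world axes, zero at the start; "moment": the same for the moment, N m; "finger_gap": finger opening in mm; "grasp_force": force on a finger pad.
Only numpy, scipy, OpenCV 4.12 (cv2) and the standard library are available. Lean on these libraries where they do the work, as an engineer would, in place of code of your own. Each camera call takes 0.05 s, during which the arm holds its last target. There are 200 camera calls.

## Working session

There is one attempt and no reset: what is moved stays moved. The work goes in short steps, Python scripts to look and compute and a tool call to move; the robot and the scene stay as the last step left them, time stands still between calls to the robot, and variables do not carry over. Pictures are saved under pics/ and viewed, at most 10 in all, crops included, and the job is handed in when it is done.

Besides the shell and the picture viewer there is one more tool, called after "Emit:" as a command line: name --argument value ..., lists and objects as JSON in quotes. play_rows: Moves the arm, as the interface text tells. Its arguments: {"type":"object","properties":{"moves":{"type":"array"},"grip_force":{"type":"number"}},"required":["moves"]}

```bash
mkdir -p pics; cat > h.py <<'E'
from cell import state,cams,ctrl
import numpy as np,cv2
def snap(n,f):
    c=cams.calibration(n);p,d=cams.read_camera(n);cv2.imwrite(f'pics/{f}.png',p);np.savez(f'pics/{f}.npz',p=p,d=d,K=c['K'],T=c['world_from_camera']);return p,d,c
def cloud(f):
    z=np.load(f'pics/{f}.npz');d=z['d'];K=z['K'];T=z['T'];v,u=np.mgrid[:480,:640]
    P=np.stack([(u-K[0,2])/K[0,0]*d,-(v-K[1,2])/K[1,1]*d,-d,np.ones_like(d)],-1)@T.T
    P=P[...,:3];P[d==0]=np.nan;return P,z['p']
E
python3 - <<'E'
from h import *
print(state(),ctrl.grip_depth)
a=snap('scene','s0');b=snap('top','t0');print(a[2],b[2])
E
```

```text
{'time_s': 0.0, 'joints': array([-8.35999504e+01,  9.11299116e+00,  9.15731436e+01,  9.12076099e-04,
        7.94226659e+01, -1.20359442e+01]), 'joint_vel': array([-0.04936362,  0.0946737 , -0.02500373, -0.04236688,  0.05531984,
       -0.01281542]), 'joint_torque': array([-9.56953700e-04, -3.95999229e+01, -3.31431305e+01, -2.36852420e-04,
        8.37513129e-03, -1.39245057e-05]), 'ee_pos': array([ 181.77478601, -544.87546042,  230.30507419]), 'tcp_rot': array([-1.79893778e+02, -2.35642375e-02,  1.84358037e+01]), 'ft_force': array([0.44477929, 0.77610545, 0.38731093]), 'moment': array([-0.02136558, -0.03677739, -0.00440895]), 'grasp_force': 0.0, 'finger_gap': 85.38199430835705} 18.700000000000003
{'K': array([[529.70539553,   0.        , 313.16039803],
       [  0.        , 529.70539553, 235.60563218],
       [  0.        ,   0.        ,   1.        ]]), 'world_from_camera': array([[-4.63077494e-01, -7.15995543e-01,  5.22407520e-01,
         1.10406036e+03],
       [ 8.86231400e-01, -3.65822668e-01,  2.84196554e-01,
         2.72249350e+02],
       [-1.23749530e-02,  5.94578976e-01,  8.03941977e-01,
         9.63430693e+02],
       [ 0.00000000e+00,  0.00000000e+00,  0.00000000e+00,
         1.00000000e+00]])} {'K': array([[445.32738263,   0.        , 317.64768996],
       [  0.        , 445.32738263, 240.65016643],
       [  0.        ,   0.        ,   1.        ]]), 'world_from_camera': array([[ 2.26939552e-02,  9.98540402e-01, -4.90107127e-02,
         5.41950458e+02],
       [-9.99587203e-01,  2.35270840e-02,  1.64893896e-02,
        -1.96680892e+01],
       [ 1.76184009e-02,  4.86162717e-02,  9.98662130e-01,
         1.13606138e+03],
       [ 0.00000000e+00,  0.00000000e+00,  0.00000000e+00,
         1.00000000e+00]])}
```

View pics/s0.png

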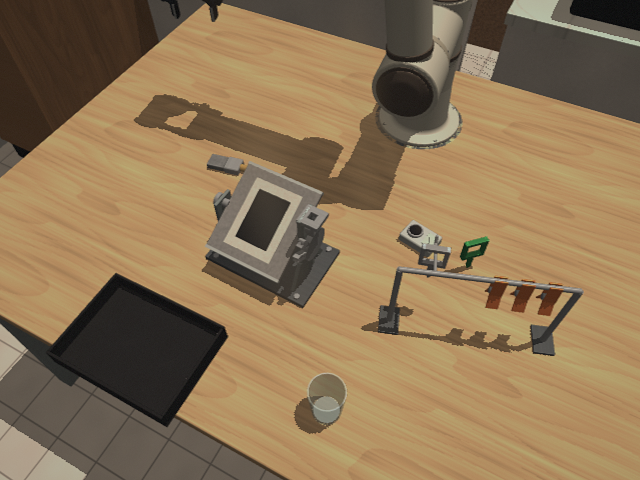

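View pics/t0.png

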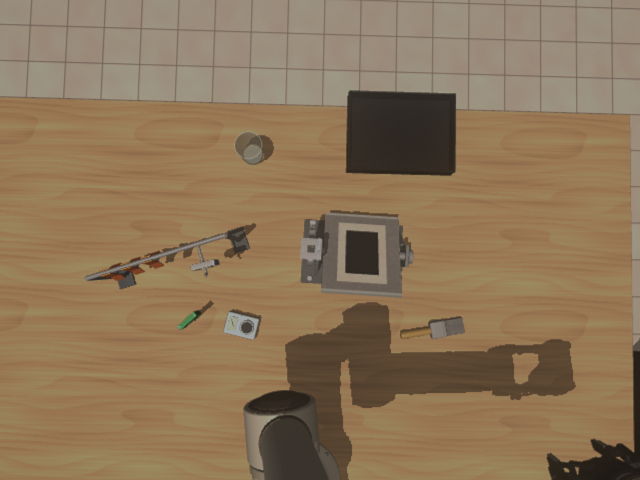

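The scene view shows the tilted board at (265,220), the guide plate at (312,217), the pin's stirrup on its hook at (435,257), and the green decoy at (474,250). In the top view the guide hole is at (312,250), the pin at (204,265), and the rail runs from (88,278) to (245,232).

```bash
python3 - <<'E'
from h import *
for f in('t0','s0'):
    P,p=cloud(f)
    m=lambda a:np.round(a,1)
    z=P[...,2]
    # guide plate top
    box={'t0':(295,235,330,268),'s0':(292,200,332,235)}[f]
    sub=np.zeros(z.shape,bool);sub[box[1]:box[3],box[0]:box[2]]=1
    g=sub&(abs(z-204)<5)
    q=P[g];print(f,'guide n',g.sum(),m(np.median(q,0)),m((q.min(0)+q.max(0))/2),cv2.minAreaRect(q[:,:2].astype(np.float32)))
    # board plane
    bb={'t0':(325,218,398,290),'s0':(225,180,300,265)}[f]
    sub[:]=0;sub[bb[1]:bb[3],bb[0]:bb[2]]=1
    q=P[sub&(z>70)&(z<190)]
    for _ in range(4):
        c=q.mean(0);n=np.linalg.svd(q-c,full_matrices=0)[2][2];n*=np.sign(n[2]);q=q[abs((q-c)@n)<4]
    print('board n',n,m(c),'tilt',np.degrees(np.arccos(n[2])),'yaw of cradle x', np.degrees(np.arctan2(-n[1],-n[0])), cv2.minAreaRect(q[:,:2].astype(np.float32)),m(q.min(0)),m(q.max(0)))
    # rail
    rb={'t0':(80,225,255,300),'s0':(385,255,590,310)}[f]
    sub[:]=0;sub[rb[1]:rb[3],rb[0]:rb[2]]=1
    q=P[sub&(z>178)&(z<205)]
    print('rail',len(q),cv2.minAreaRect(q[:,:2].astype(np.float32)),m(np.median(q,0)), cv2.fitLine(q[:,:2].astype(np.float32),cv2.DIST_HUBER,0,.01,.01).ravel())
    pb={'t0':(185,240,225,282),'s0':(415,238,455,275)}[f]
    sub[:]=0;sub[pb[1]:pb[3],pb[0]:pb[2]]=1
    q=P[sub&(z>155)&(z<235)];print('pin',len(q),m(np.nanmin(q,0)),m(np.nanmax(q,0)))
    q=q[q[:,2]>194];print(len(q), cv2.minAreaRect(q[:,:2].astype(np.float32)) if len(q)else'')
a=cv2.resize(cv2.imread('pics/t0.png')[225:345,165:335],None,fx=4,fy=4,interpolation=2)
b=cv2.resize(cv2.imread('pics/s0.png')[150:300,200:350],None,fx=2.6,fy=2.6,interpolation=2)
c=cv2.resize(cv2.imread('pics/s0.png')[215:335,370:500],None,fx=2.6,fy=2.6,interpolation=2)
o=np.zeros((600,800,3),np.uint8);b2=b[:390,:390];o[:390,:390]=b2;o[:c.shape[0],400:400+c.shape[1]]=c
cv2.imwrite('pics/c0.png',o)
E
```

```text
t0 guide n 394 [571.5 -21.2 203.7] [571.4 -20.4 203.6] ((571.1258544921875, -20.439268112182617), (48.4440803527832, 43.99232864379883), 0.9879926443099976)
board n [ 0.43909817 -0.01722318  0.89827399] [ 565.7 -135.9  126.2] tilt 26.067889745516453 yaw of cradle x 177.7537828487355 ((568.5978393554688, -139.644287109375), (164.24554443359375, 174.47633361816406), 1.086850881576538) [ 484.8 -225.3   79.8] [652.4 -53.1 169.2]
rail 1052 ((517.4603271484375, 294.0967102050781), (78.305419921875, 309.7880859375), 18.540843963623047) [537.6 280.  193.7] [ 3.0815417e-01 -9.5133644e-01  5.4403967e+02  3.0987482e+02]
pin 375 [508.5 179.9 155.1] [584.7 244.5 205.8]
204 ((544.75341796875, 210.75604248046875), (75.97323608398438, 57.69511032104492), 8.662960052490234)
s0 guide n 465 [572.7 -18.2 203.5] [572.4 -18.7 203.2] ((572.5099487304688, -18.820127487182617), (46.18990707397461, 49.91019821166992), 87.95658111572266)
board n [ 0.43708765 -0.03320324  0.89880583] [ 571.7 -139.7  123.3] tilt 25.998459159017067 yaw of cradle x 175.6558856769815 ((572.33056640625, -136.56761169433594), (180.30487060546875, 155.72023010253906), 27.67697525024414) [ 479.2 -238.4   78.7] [658.6 -36.5 170.1]
rail 1497 ((531.6074829101562, 301.904296875), (53.1013298034668, 310.73809814453125), 18.077280044555664) [543.4 326.9 192.9] [ 3.1459123e-01 -9.4922721e-01  5.4801184e+02  3.1659949e+02]
pin 684 [511.8 181.9 155.1] [593.8 252.3 204.3]
314 ((549.5113525390625, 207.75587463378906), (73.74840545654297, 65.41812133789062), 25.05729103088379)
```

View pics/c0.png

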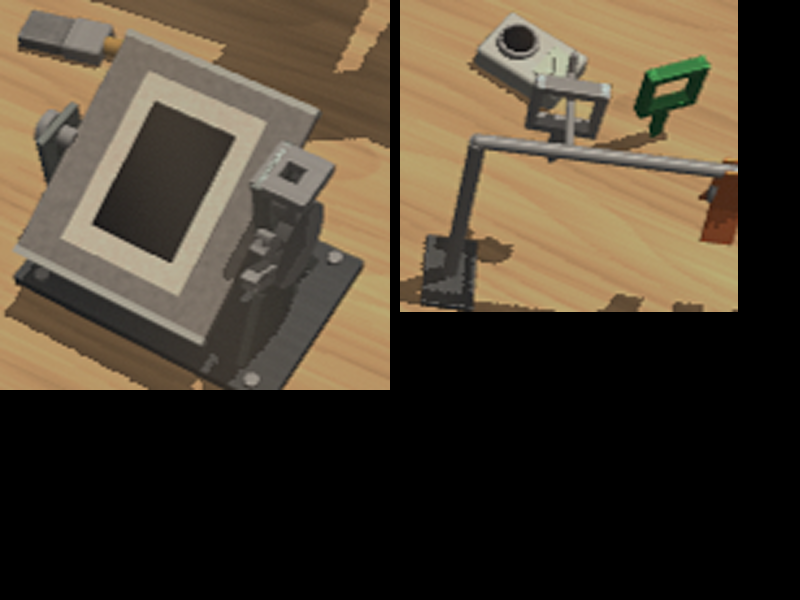

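Emit:
play_rows --moves '[{"gripper": 1, "x": 10.2, "y": 13.6, "z": 0}, {"gripper": 1, "x": 10.2, "y": 13.6, "z": 0}, {"gripper": 1, "x": 10.2, "y": 13.6, "z": 0}, {"gripper": 1, "x": 10.2, "y": 13.6, "z": 0}, {"gripper": 1, "x": 10.2, "y": 13.6, "z": 0}, {"gripper": 1, "x": 10.2, "y": 13.6, "z": 0}, {"gripper": 1, "x": 10.2, "y": 13.6, "z": 0}, {"gripper": 1, "x": 10.2, "y": 13.6, "z": 0}]' --grip_force 40

```text
schema error: expected keys gripper, x, y, z, rx, ry, rz
```

Emit:
play_rows --moves '[{"gripper": 1, "x": 10.2, "y": 13.6, "z": 0, "rx": 0, "ry": 0, "rz": 0}, {"gripper": 1, "x": 10.2, "y": 13.6, "z": 0, "rx": 0, "ry": 0, "rz": 0}, {"gripper": 1, "x": 10.2, "y": 13.6, "z": 0, "rx": 0, "ry": 0, "rz": 0}, {"gripper": 1, "x": 10.2, "y": 13.6, "z": 0, "rx": 0, "ry": 0, "rz": 0}, {"gripper": 1, "x": 10.2, "y": 13.6, "z": 0, "rx": 0, "ry": 0, "rz": 0}, {"gripper": 1, "x": 10.2, "y": 13.6, "z": 0, "rx": 0, "ry": 0, "rz": 0}, {"gripper": 1, "x": 10.2, "y": 13.6, "z": 0, "rx": 0, "ry": 0, "rz": 0}, {"gripper": 1, "x": 10.2, "y": 13.6, "z": 0, "rx": 0, "ry": 0, "rz": 0}]' --grip_force 40

```text
time_s: 0.77
ee_pos: [382.5, -276.8, 231.0]
tcp_rot: [-180.0, 0.0, 18.4]
ft_force: [0.3, -0.3, -0.1]
finger_gap: 0.2
grasp_force: 0.0
```

Emit:
play_rows --moves '[{"gripper": 1, "x": 3.3, "y": 4.5, "z": 0, "rx": 0, "ry": 0, "rz": 0}, {"gripper": 1, "x": 3.3, "y": 4.5, "z": 0, "rx": 0, "ry": 0, "rz": 0}, {"gripper": 1, "x": 3.3, "y": 4.5, "z": 0, "rx": 0, "ry": 0, "rz": 0}, {"gripper": 1, "x": 3.3, "y": 4.5, "z": 0, "rx": 0, "ry": 0, "rz": 0}, {"gripper": 1, "x": 3.3, "y": 4.5, "z": -1.4, "rx": 0, "ry": 0, "rz": 0}, {"gripper": 1, "x": 3.3, "y": 4.5, "z": -1.4, "rx": 0, "ry": 0, "rz": 0}, {"gripper": 1, "x": 3.3, "y": 4.5, "z": -1.4, "rx": 0, "ry": 0, "rz": 0}, {"gripper": 1, "x": 3.3, "y": 4.5, "z": -1.4, "rx": 0, "ry": 0, "rz": 0}]'

```text
time_s: 1.43
ee_pos: [480.8, -144.5, 190.1]
tcp_rot: [180.0, -0.0, 18.4]
ft_force: [-0.8, 0.2, 0.4]
finger_gap: -0.1
grasp_force: 0.0
```

Emit:
play_rows --moves '[{"gripper": 1, "x": 0.2, "y": 0.2, "z": -0.4, "rx": 0, "ry": 0, "rz": 0}, {"gripper": 1, "x": 0.2, "y": 0.2, "z": -0.7, "rx": 0, "ry": 0, "rz": 0}, {"gripper": 1, "x": 0.2, "y": 0.2, "z": -1.0, "rx": 0, "ry": 0, "rz": 0}, {"gripper": 1, "x": 0.2, "y": 0.2, "z": -1.3, "rx": 0, "ry": 0, "rz": 0}, {"gripper": 1, "x": 0.2, "y": 0.2, "z": -1.6, "rx": 0, "ry": 0, "rz": 0}, {"gripper": 1, "x": 0.2, "y": 0.2, "z": -1.8, "rx": 0, "ry": 0, "rz": 0}, {"gripper": 1, "x": 0.2, "y": 0.2, "z": -2.0, "rx": 0, "ry": 0, "rz": 0}, {"gripper": 1, "x": 0.2, "y": 0.2, "z": -2.0, "rx": 0, "ry": 0, "rz": 0}]'

```text
time_s: 2.1
ee_pos: [486.1, -137.5, 127.6]
tcp_rot: [-179.9, 0.1, 18.4]
ft_force: [0.8, -0.6, 0.1]
finger_gap: -0.0
grasp_force: 0.0
```

Emit:
play_rows --moves '[{"gripper": 1, "x": 0, "y": 0, "z": -0.03, "rx": 0, "ry": 0, "rz": 0}, {"gripper": 1, "x": 0, "y": 0, "z": -0.06, "rx": 0, "ry": 0, "rz": 0}, {"gripper": 1, "x": 0, "y": 0, "z": -0.08, "rx": 0, "ry": 0, "rz": 0}, {"gripper": 1, "x": 0, "y": 0, "z": -0.08, "rx": 0, "ry": 0, "rz": 0}, {"gripper": 1, "x": 0, "y": 0, "z": -0.08, "rx": 0, "ry": 0, "rz": 0}, {"gripper": 1, "x": 0, "y": 0, "z": -0.08, "rx": 0, "ry": 0, "rz": 0}, {"gripper": 1, "x": 0, "y": 0, "z": -0.08, "rx": 0, "ry": 0, "rz": 0}, {"gripper": 1, "x": 0, "y": 0, "z": -0.08, "rx": 0, "ry": 0, "rz": 0}]'

```text
time_s: 2.77
ee_pos: [487.0, -137.8, 127.1]
tcp_rot: [180.0, -0.0, 18.4]
ft_force: [-0.2, 0.8, 2.0]
finger_gap: 0.1
grasp_force: 1.0
```

```bash
cat > tilt.py <<'E'
from h import *
import sys
f=sys.argv[1];snap('top',f+'t');snap('scene',f+'s')
print(state()['ee_pos'],state()['ft_force'])
for s,bb in(('t',(325,218,398,290)),('s',(225,180,300,265))):
    P,p=cloud(f+s);z=P[...,2];sub=np.zeros(z.shape,bool);sub[bb[1]:bb[3],bb[0]:bb[2]]=1
    q=P[sub&(z>90)&(z<165)]
    q=q[abs(q[:,2]-np.median(q[:,2]))<25]
    for _ in range(5):
        c=q.mean(0);n=np.linalg.svd(q-c,full_matrices=0)[2][2];n*=np.sign(n[2]);q=q[abs((q-c)@n)<3]
    print(len(q),n,c,'tilt rad',np.arcsin(n[0]))
E
python3 tilt.py a
```

```text
[ 486.99920723 -137.78486286  127.10293928] [-0.06721736  1.58637359  2.70143466]
3569 [ 2.45088902e-02 -8.24454944e-04  9.99699272e-01] [ 581.21167996 -129.59685129  124.98499235] tilt rad 0.024511344570216205
4806 [ 0.02726715 -0.00114156  0.99962753] [ 577.25900306 -131.89641841  124.94916559] tilt rad 0.027270526722273685
```

Emit:
play_rows --moves '[{"gripper": 1, "x": 0, "y": 0, "z": -0.03, "rx": 0, "ry": 0, "rz": 0}, {"gripper": 1, "x": 0, "y": 0, "z": -0.06, "rx": 0, "ry": 0, "rz": 0}, {"gripper": 1, "x": 0, "y": 0, "z": -0.08, "rx": 0, "ry": 0, "rz": 0}, {"gripper": 1, "x": 0, "y": 0, "z": -0.08, "rx": 0, "ry": 0, "rz": 0}, {"gripper": 1, "x": 0, "y": 0, "z": -0.08, "rx": 0, "ry": 0, "rz": 0}, {"gripper": 1, "x": 0, "y": 0, "z": -0.08, "rx": 0, "ry": 0, "rz": 0}, {"gripper": 1, "x": 0, "y": 0, "z": -0.08, "rx": 0, "ry": 0, "rz": 0}, {"gripper": 1, "x": 0, "y": 0, "z": -0.08, "rx": 0, "ry": 0, "rz": 0}]'

```text
time_s: 3.53
ee_pos: [486.8, -137.8, 124.4]
tcp_rot: [-180.0, -0.0, 18.4]
ft_force: [0.3, 1.4, 1.4]
finger_gap: -0.1
grasp_force: 0.8
```

```bash
python3 tilt.py b
```

```text
[ 486.84464447 -137.80953242  124.4256584 ] [-0.01243626  1.13370846  1.28300087]
3560 [-8.99943936e-03 -1.39865351e-04  9.99959494e-01] [ 580.97669363 -129.25806934  125.41460547] tilt rad -0.00899956084182582
4789 [-0.00514635  0.00200321  0.99998475] [ 577.77312688 -131.59822713  125.37489443] tilt rad -0.005146377518150991
```

Emit:
play_rows --moves '[{"gripper": 1, "x": 0, "y": 0, "z": 1.2, "rx": 0, "ry": 0, "rz": 0}, {"gripper": 1, "x": 0, "y": 0, "z": 2.5, "rx": 0, "ry": 0, "rz": 0}, {"gripper": -1, "x": 0, "y": 0, "z": 3.7, "rx": 0, "ry": 0, "rz": 0}, {"gripper": -1, "x": 0, "y": 0, "z": 5, "rx": 0, "ry": 0, "rz": 0}, {"gripper": -1, "x": 0, "y": 0, "z": 6, "rx": 0, "ry": 0, "rz": 0}, {"gripper": -1, "x": 0, "y": 1.5, "z": 7, "rx": 0, "ry": 0, "rz": 0}, {"gripper": -1, "x": 0, "y": 3, "z": 7, "rx": 0, "ry": 0, "rz": 0}, {"gripper": -1, "x": 0, "y": 3, "z": 7, "rx": 0, "ry": 0, "rz": 0}]'

```text
time_s: 4.3
ee_pos: [487.5, -44.9, 337.2]
tcp_rot: [179.9, -0.2, 18.5]
ft_force: [0.0, -0.3, 0.1]
finger_gap: 72.4
grasp_force: 0.0
```

```bash
python3 tilt.py c; python3 - <<'E'
from h import *
p,d,c=snap('wrist','w0');T=c['world_from_camera'];print(T,c['K'],state()['ee_pos'],state()['tcp_rot'])
def px(X):
    q=np.linalg.inv(T)@[*X,1];K=c['K'];return K[0,0]*q[0]/-q[2]+K[0,2],-K[1,1]*q[1]/-q[2]+K[1,2]
print(px((572,-19.8,204)))
E
```

```text
[487.00907893 -45.97075176 335.25334442] [ 0.02377588 -0.13297901 -0.7001122 ]
4156 [-6.74698753e-03  1.34951403e-04  9.99977230e-01] [ 572.49669839 -139.58238074  125.4032594 ] tilt rad -0.006747038718592441
5026 [-0.00826117  0.00189324  0.99996408] [ 573.21966307 -132.66099953  125.29332901] tilt rad -0.008261267122157315
[[ 3.20442205e-01  9.01671698e-01  2.90353132e-01  5.62228609e+02]
 [-9.47268059e-01  3.04975087e-01  9.83535491e-02 -1.92555059e+01]
 [ 1.32139721e-04 -3.06558876e-01  9.51851689e-01  4.77520129e+02]
 [ 0.00000000e+00  0.00000000e+00  0.00000000e+00  1.00000000e+00]] [[415.05026096   0.         316.37182661]
 [  0.         415.05026096 241.82562677]
 [  0.           0.           1.        ]] [486.79336448 -47.33578254 334.43534975] [1.79952897e+02 9.61053341e-03 1.85538000e+01]
(np.float64(322.19037301837693), np.float64(92.77746144559501))
```

View pics/w0.png

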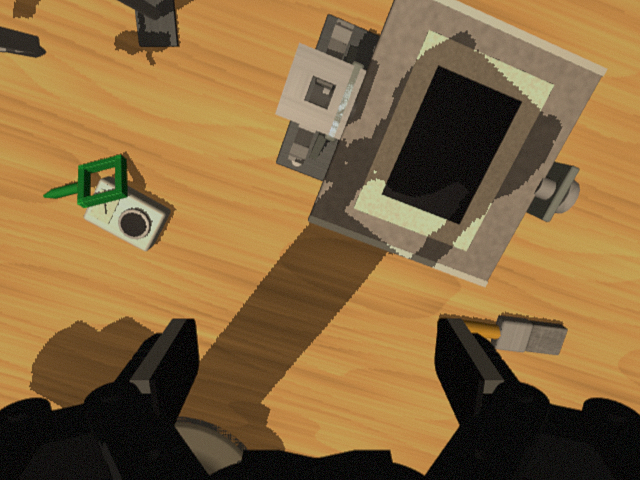

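The wrist view shows the guide plate with its square hole at about (320,91), which is within 2 px of my prediction. The board is level at (470,140), and the fingers are clear of everything.

```bash
python3 - <<'E'
from h import *
P,p=cloud('w0');z=P[...,2]
m=np.zeros(z.shape,bool);m[30:150,260:380]=1;m&=abs(z-204)<5
q=P[m];print(len(q),np.median(q,0),cv2.minAreaRect(q[:,:2].astype(np.float32)))
# contour of hole in mask
mm=cv2.morphologyEx(m.astype(np.uint8),cv2.MORPH_CLOSE,np.ones((3,3)))
cs,h=cv2.findContours(mm,cv2.RETR_CCOMP,cv2.CHAIN_APPROX_NONE)
Z=np.load('pics/w0.npz');K,T=Z['K'],Z['T']
def ray(u,v,zz):
    d=T[:3,:3]@[(u-K[0,2])/K[0,0],-(v-K[1,2])/K[1,1],-1];return T[:3,3]+d*(zz-T[2,3])/d[2]
for c in cs:
    if len(c)>20:
        r=cv2.minAreaRect(c);w=np.array([ray(*x,204) for x in cv2.boxPoints(r)]);print(len(c),r,w.mean(0),np.linalg.norm(w[1]-w[0]),np.linalg.norm(w[2]-w[1]),np.degrees(np.arctan2(*(w[1]-w[0])[1::-1])))
# pin from top cam b (gripper out of way)
P,p=cloud('ct')
E
```

```text
4778 [573.20841039 -18.43983603 203.48958313] ((571.9334106445312, -18.2093448638916), (44.068138122558594, 49.854129791259766), 87.6156005859375)
277 ((319.8515625, 92.4266357421875), (72.52092742919922, 83.77275848388672), 19.17900848388672) [571.05331519 -18.52772002 204.        ] 48.91648926332653 43.57060942662867 -2.8763039747244106
93 ((319.66583251953125, 92.19268798828125), (26.569927215576172, 28.05152130126953), 20.22486114501953) [571.74571891 -18.22853168 204.        ] 16.446110637689376 16.23509009270234 -3.083217352247755
```

Emit:
play_rows --moves '[{"gripper": -1, "x": -0.2, "y": 7.6, "z": 0, "rx": 0, "ry": 0, "rz": 0}, {"gripper": -1, "x": -0.2, "y": 7.6, "z": 0, "rx": 0, "ry": 0, "rz": 0}, {"gripper": -1, "x": -0.2, "y": 7.6, "z": 0, "rx": 0, "ry": 0, "rz": 0}, {"gripper": -1, "x": -0.2, "y": 7.6, "z": 0, "rx": 0, "ry": 0, "rz": 0}, {"gripper": -1, "x": -0.2, "y": 7.6, "z": 0, "rx": 0, "ry": 0, "rz": 0}, {"gripper": -1, "x": -0.2, "y": 7.6, "z": 0, "rx": 0, "ry": 0, "rz": 0}, {"gripper": -1, "x": -0.2, "y": 7.6, "z": 0, "rx": 0, "ry": 0, "rz": 0}, {"gripper": -1, "x": -0.2, "y": 7.6, "z": 0, "rx": 0, "ry": 0, "rz": 0}]'

```text
time_s: 5.12
ee_pos: [481.0, 179.7, 333.5]
tcp_rot: [180.0, 0.1, 18.5]
ft_force: [0.2, -0.6, -0.3]
finger_gap: 85.5
grasp_force: 0.0
```

```bash
python3 - <<'E'
from h import *
p,d,c=snap('wrist','w1');print(state()['ee_pos'],state()['tcp_rot'],c['world_from_camera'][:3,3])
E
```

```text
[481.09559871 178.8975744  333.63952703] [1.79954875e+02 9.19847490e-02 1.83900413e+01] [556.68022985 206.27950743 475.47793958]
```

View pics/w1.png

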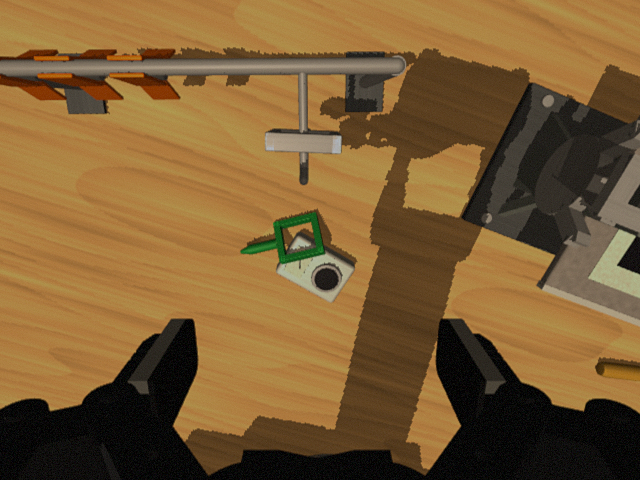

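The wrist view shows the pin's top bar at (303,142), lying square to the rod (304,75 to 183) and parallel to the rail. The green decoy at (300,235) is next to the meter, straight along the pull-out direction.

```bash
python3 - <<'E'
from h import *
P,p=cloud('w1');z=P[...,2]
m=np.zeros(z.shape,bool);m[120:165,255:352]=1;m&=abs(z-201)<5
q=P[m];print(len(q),np.median(q,0),cv2.minAreaRect(q[:,:2].astype(np.float32)))
Z=np.load('pics/w1.npz');K,T=Z['K'],Z['T']
def ray(u,v,zz):
    d=T[:3,:3]@[(u-K[0,2])/K[0,0],-(v-K[1,2])/K[1,1],-1];return T[:3,3]+d*(zz-T[2,3])/d[2]
for u,v in((265,136),(341,138),(303,132)):print(ray(u,v,201))
m=np.zeros(z.shape,bool);m[:,:]=1;
hsv=cv2.cvtColor(p,cv2.COLOR_BGR2HSV);g=(hsv[...,0]>45)&(hsv[...,0]<80)&(hsv[...,1]>120)
q=P[g];print('green',np.nanmin(q,0),np.nanmax(q,0))
m=np.zeros(z.shape,bool);m[55:80,180:400]=1;m&=abs(z-192)<9
q=P[m];print('rail',cv2.minAreaRect(q[:,:2].astype(np.float32)),np.nanmax(q,0))
m=np.zeros(z.shape,bool);m[80:185,296:312]=1;m&=(z>170)&(z<215)
for v in range(80,190,8):
    r=P[v,296:312];r=r[r[:,2]>170]
    if len(r):print(v,r.mean(0).round(1))
E
```

```text
1475 [533.24501021 207.5996764  200.38696836] ((533.0447998046875, 207.4771728515625), (12.188833236694336, 49.63804626464844), 16.362335205078125)
[529.21111342 231.89885475 201.        ]
[543.54736262 185.20577889 201.        ]
[539.33382451 209.52846678 201.        ]
green [376.4886753  -97.17740813  -0.38004771] [646.88331194 254.19135998 420.22972283]
rail ((573.4502563476562, 229.77658081054688), (13.604857444763184, 139.55538940429688), 19.36294937133789) [602.89064993 296.65754977 197.12076418]
80 [569.2 219.8 191.8]
88 [564.7 218.4 191.4]
96 [560.1 216.6 191.8]
104 [555.5 215.1 191.9]
112 [550.8 213.5 192.1]
120 [546.  212.  191.6]
128 [541.2 210.4 192.3]
136 [537.  208.5 200.5]
144 [532.2 206.9 200.2]
152 [527.2 204.1 194.8]
160 [521.6 203.4 191.9]
168 [516.6 201.7 193.2]
176 [512.9 200.3 202.1]
184 [508.  198.9 203.3]
```

Emit:
play_rows --moves '[{"gripper": -1, "x": 1.73, "y": 0.95, "z": 0, "rx": 0, "ry": 0, "rz": 0}, {"gripper": -1, "x": 1.73, "y": 0.95, "z": 0, "rx": 0, "ry": 0, "rz": 0}, {"gripper": -1, "x": 1.73, "y": 0.95, "z": -1, "rx": 0, "ry": 0, "rz": 0}, {"gripper": -1, "x": 1.73, "y": 0.95, "z": -2, "rx": 0, "ry": 0, "rz": 0}, {"gripper": -1, "x": 1.73, "y": 0.95, "z": -2.5, "rx": 0, "ry": 0, "rz": 0}, {"gripper": -1, "x": 1.73, "y": 0.95, "z": -3, "rx": 0, "ry": 0, "rz": 0}, {"gripper": -1, "x": 1.73, "y": 0.95, "z": -3, "rx": 0, "ry": 0, "rz": 0}, {"gripper": -1, "x": 1.73, "y": 0.95, "z": -3, "rx": 0, "ry": 0, "rz": 0}]'

```text
time_s: 5.83
ee_pos: [532.7, 206.8, 243.7]
tcp_rot: [180.0, 0.1, 18.3]
ft_force: [0.5, -0.2, -0.3]
finger_gap: 85.0
grasp_force: 0.0
```

Emit:
play_rows --moves '[{"gripper": -1, "x": 0.02, "y": 0.03, "z": -0.6, "rx": 0, "ry": 0, "rz": 0}, {"gripper": -1, "x": 0.02, "y": 0.03, "z": -1.2, "rx": 0, "ry": 0, "rz": 0}, {"gripper": -1, "x": 0.02, "y": 0.03, "z": -1.8, "rx": 0, "ry": 0, "rz": 0}, {"gripper": -1, "x": 0.02, "y": 0.03, "z": -2.3, "rx": 0, "ry": 0, "rz": 0}, {"gripper": -1, "x": 0.02, "y": 0.03, "z": -2.77, "rx": 0, "ry": 0, "rz": 0}, {"gripper": -1, "x": 0.02, "y": 0.03, "z": -2.77, "rx": 0, "ry": 0, "rz": 0}, {"gripper": 0, "x": 0.02, "y": 0.03, "z": -2.77, "rx": 0, "ry": 0, "rz": 0}, {"gripper": 0, "x": 0.02, "y": 0.03, "z": -2.77, "rx": 0, "ry": 0, "rz": 0}]' --grip_force 40

```text
time_s: 6.5
ee_pos: [534.7, 209.3, 163.5]
tcp_rot: [180.0, -0.2, 18.4]
ft_force: [0.1, -0.2, 0.2]
finger_gap: 64.1
grasp_force: 0.0
```

Emit:
play_rows --moves '[{"gripper": 1, "x": 0, "y": 0, "z": 0, "rx": 0, "ry": 0, "rz": 0}, {"gripper": 1, "x": 0, "y": 0, "z": 0, "rx": 0, "ry": 0, "rz": 0}, {"gripper": 1, "x": 0, "y": 0, "z": 0, "rx": 0, "ry": 0, "rz": 0}, {"gripper": 1, "x": 0, "y": 0, "z": 0, "rx": 0, "ry": 0, "rz": 0}, {"gripper": 1, "x": 0, "y": 0, "z": 0, "rx": 0, "ry": 0, "rz": 0}, {"gripper": 1, "x": 0, "y": 0, "z": 0, "rx": 0, "ry": 0, "rz": 0}, {"gripper": 1, "x": 0, "y": 0, "z": 0, "rx": 0, "ry": 0, "rz": 0}, {"gripper": 1, "x": 0, "y": 0, "z": 0, "rx": 0, "ry": 0, "rz": 0}]'

```text
time_s: 7.17
ee_pos: [534.7, 209.6, 163.6]
tcp_rot: [179.9, -0.2, 18.4]
ft_force: [0.3, -1.1, 6.4]
finger_gap: 49.2
grasp_force: 42.0
```

Emit:
play_rows --moves '[{"gripper": 1, "x": 0, "y": 0, "z": 0, "rx": 0, "ry": 0, "rz": 0}, {"gripper": 1, "x": 0, "y": 0, "z": 0.2, "rx": 0, "ry": 0, "rz": 0}, {"gripper": 1, "x": 0, "y": 0, "z": 0.4, "rx": 0, "ry": 0, "rz": 0}, {"gripper": 1, "x": 0, "y": 0, "z": 0.6, "rx": 0, "ry": 0, "rz": 0}, {"gripper": 1, "x": 0, "y": 0, "z": 0.73, "rx": 0, "ry": 0, "rz": 0}, {"gripper": 1, "x": 0, "y": 0, "z": 0.73, "rx": 0, "ry": 0, "rz": 0}, {"gripper": 1, "x": 0, "y": 0, "z": 0.73, "rx": 0, "ry": 0, "rz": 0}, {"gripper": 1, "x": 0, "y": 0, "z": 0.73, "rx": 0, "ry": 0, "rz": 0}]' --grip_force 60

```text
time_s: 7.83
ee_pos: [533.1, 209.6, 182.9]
tcp_rot: [-180.0, 0.0, 18.4]
ft_force: [-0.5, -0.3, -1.6]
finger_gap: 49.3
grasp_force: 61.9
```

Emit:
play_rows --moves '[{"gripper": 1, "x": -0.3, "y": -0.1, "z": 0, "rx": 0, "ry": 0, "rz": 0}, {"gripper": 1, "x": -0.7, "y": -0.24, "z": 0, "rx": 0, "ry": 0, "rz": 0}, {"gripper": 1, "x": -1.1, "y": -0.38, "z": 0, "rx": 0, "ry": 0, "rz": 0}, {"gripper": 1, "x": -1.5, "y": -0.52, "z": 0, "rx": 0, "ry": 0, "rz": 0}, {"gripper": 1, "x": -1.9, "y": -0.65, "z": 0, "rx": 0, "ry": 0, "rz": 0}, {"gripper": 1, "x": -2.1, "y": -0.72, "z": 0, "rx": 0, "ry": 0, "rz": 0}, {"gripper": 1, "x": -2.1, "y": -0.72, "z": 0, "rx": 0, "ry": 0, "rz": 0}, {"gripper": 1, "x": -2.1, "y": -0.72, "z": 0, "rx": 0, "ry": 0, "rz": 0}]'

```text
time_s: 8.5
ee_pos: [470.5, 188.0, 183.3]
tcp_rot: [-180.0, -0.0, 18.4]
ft_force: [0.1, 0.2, -2.1]
finger_gap: 49.0
grasp_force: 61.9
```

Emit:
play_rows --moves '[{"gripper": 1, "x": 0, "y": 0, "z": 1, "rx": 0, "ry": 0, "rz": 0}, {"gripper": 1, "x": 0, "y": 0, "z": 2.2, "rx": 0, "ry": 0, "rz": 0}, {"gripper": 1, "x": 0, "y": 0, "z": 3.4, "rx": 0, "ry": 0, "rz": 0}, {"gripper": 1, "x": 0.5, "y": -1, "z": 3.55, "rx": 0, "ry": 0, "rz": 0}, {"gripper": 1, "x": 1, "y": -2, "z": 3.55, "rx": 0, "ry": 0, "rz": 0}, {"gripper": 1, "x": 1.5, "y": -3, "z": 3.55, "rx": 0, "ry": 0, "rz": 0}, {"gripper": 1, "x": 2, "y": -4, "z": 3.55, "rx": 0, "ry": 0, "rz": 0}, {"gripper": 1, "x": 2.5, "y": -5, "z": 3.55, "rx": 0, "ry": 0, "rz": 0}]'

```text
time_s: 9.17
ee_pos: [546.6, 36.5, 289.9]
tcp_rot: [180.0, -0.0, 18.4]
ft_force: [0.5, 0.5, -0.3]
finger_gap: 49.4
grasp_force: 62.6
```

Emit:
play_rows --moves '[{"gripper": 1, "x": 0.5, "y": -1, "z": 0, "rx": 0, "ry": 0, "rz": 0}, {"gripper": 1, "x": 0.94, "y": -1.86, "z": 0, "rx": 0, "ry": 0, "rz": 0}, {"gripper": 1, "x": 0.94, "y": -1.86, "z": 0, "rx": 0, "ry": 0, "rz": 0}, {"gripper": 1, "x": 0.94, "y": -1.86, "z": 0, "rx": 0, "ry": 0, "rz": 0}, {"gripper": 1, "x": 0.94, "y": -1.86, "z": 0, "rx": 0, "ry": 0, "rz": 0}, {"gripper": 1, "x": 0.94, "y": -1.86, "z": 0, "rx": 0, "ry": 0, "rz": 0}, {"gripper": 1, "x": 0.94, "y": -1.86, "z": 0, "rx": 0, "ry": 0, "rz": 0}, {"gripper": 1, "x": 0.94, "y": -1.86, "z": 0, "rx": 0, "ry": 0, "rz": 0}]'

```text
time_s: 9.83
ee_pos: [573.4, -16.8, 290.0]
tcp_rot: [180.0, -0.0, 18.5]
ft_force: [0.0, -0.0, -1.6]
finger_gap: 49.4
grasp_force: 62.7
```

```bash
python3 - <<'E'
from h import *
snap('scene','s2');snap('top','t2');snap('wrist','w2');s=state();print(s['ee_pos'],s['tcp_rot'])
a=cv2.resize(cv2.imread('pics/s2.png')[100:260,230:390],None,fx=2.5,fy=2.5,interpolation=2)
w=cv2.resize(cv2.imread('pics/w2.png'),(400,300))
o=np.zeros((400,800,3),np.uint8);o[:,:400]=a;o[:300,400:]=w;cv2.imwrite('pics/c2.png',o)
E
```

```text
[573.43287052 -17.29397354 289.9524919 ] [ 1.79993596e+02 -1.24302441e-02  1.84839873e+01]
```

View pics/c2.png

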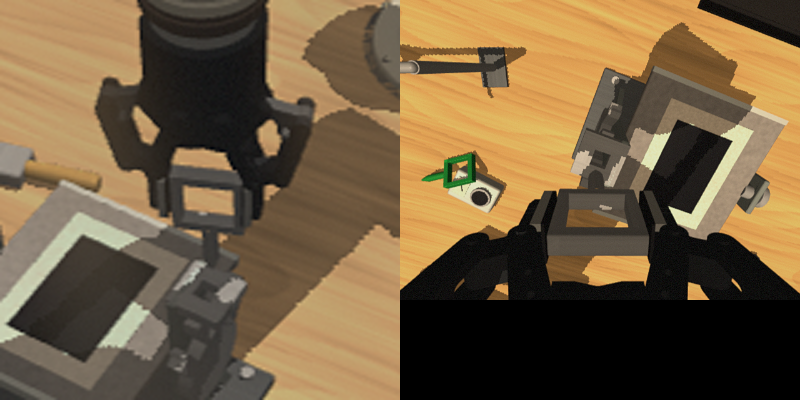

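The crop shows the pin held upright between the fingers with its shank over the guide plate. The plate hole is visible in the scene crop at about (205,290).

```bash
python3 - <<'E'
from h import *
from scipy.optimize import least_squares as L
s=state();tcp=s['ee_pos'];y=np.radians(s['tcp_rot'][2]);ex=np.array([np.cos(y),np.sin(y)]);ey=np.array([-np.sin(y),np.cos(y)])
for f in('s2','w2'):
    P,p=cloud(f);z=P[...,2]
    r=P[...,:2]-tcp[:2]
    near=np.linalg.norm(r,axis=-1)<14
    q=P[near&(z>245)&(z<271)]
    print(f,'shank',len(q),q.mean(0) if len(q) else '',)
    if len(q)>8:
        c=L(lambda c:np.hypot(*(q[:,:2]-c[:2]).T)-6,tcp[:2],loss='soft_l1');print('fit',c.x,'tcp off',(c.x-tcp[:2])@ex,(c.x-tcp[:2])@ey,'rms',np.sqrt(np.mean(c.fun**2)))
        for lo in(245,254,262):
            k=q[(q[:,2]>=lo)&(q[:,2]<lo+9)];print(lo,k.mean(0) if len(k) else 0)
    q=P[near&(z>232)&(z<330)];print('zrange',np.nanmin(q[:,2]) if len(q) else '')
    a=r@ex;b=r@ey
    st=(abs(b)<24)&(abs(a)<14)&(z>273)&(z<330);q=P[st];print('stirrup',len(q),'a',np.percentile(a[st],[5,50,95]).round(1),'b',np.percentile(b[st],[1,50,99]).round(1),'z',np.percentile(z[st],[1,99]).round(1))
# scene guide hole in s2
    g=(abs(z-204)<4)&(np.hypot(P[...,0]-572,P[...,1]+19)<34);q=P[g];print('guide',len(q),cv2.minAreaRect(q[:,:2].astype(np.float32)))
E
```

```text
s2 shank 66 [573.0619322  -13.07592644 257.78410715]
fit [569.12644718 -15.37952209] tcp off -3.477307905606901 3.1809960794737058 rms 0.8572650649385726
245 [573.18099178 -12.2497261  250.15708011]
254 [573.096931   -13.87520035 258.49265811]
262 [572.72513191 -13.12115759 266.01192163]
zrange 234.54712737724333
stirrup 542 a [-7.8  1.3  4.8] b [-23.6  -2.9  23.4] z [275.5 328.7]
guide 455 ((572.56787109375, -18.155887603759766), (44.79502487182617, 49.146541595458984), 87.79316711425781)
w2 shank 563 [574.28268372 -13.96199122 258.55491937]
fit [569.74458881 -15.67543468] tcp off -2.984870791886276 2.70437355482419 rms 0.24856335218170847
245 [573.99105948 -13.72402882 249.52741623]
254 [574.21430037 -13.93166621 258.60969372]
262 [574.5761137  -14.14927956 266.53363341]
zrange 234.38288923297625
stirrup 13384 a [-6.9  1.8  4.6] b [-23.6  -1.8  23.6] z [276.5 328.7]
guide 4606 ((572.3472290039062, -18.412391662597656), (44.21570587158203, 49.758277893066406), 87.72673797607422)
```

Emit:
play_rows --moves '[{"gripper": 1, "x": 0.08, "y": -0.09, "z": 0, "rx": 0, "ry": 0, "rz": 0}, {"gripper": 1, "x": 0.08, "y": -0.09, "z": -0.3, "rx": 0, "ry": 0, "rz": 0}, {"gripper": 1, "x": 0.08, "y": -0.09, "z": -0.6, "rx": 0, "ry": 0, "rz": 0}, {"gripper": 1, "x": 0.08, "y": -0.09, "z": -0.8, "rx": 0, "ry": 0, "rz": 0}, {"gripper": 1, "x": 0.08, "y": -0.09, "z": -0.9, "rx": 0, "ry": 0, "rz": 0}, {"gripper": 1, "x": 0.08, "y": -0.09, "z": -0.9, "rx": 0, "ry": 0, "rz": 0}, {"gripper": 1, "x": 0.08, "y": -0.09, "z": -0.9, "rx": 0, "ry": 0, "rz": 0}, {"gripper": 1, "x": 0.08, "y": -0.09, "z": -0.9, "rx": 0, "ry": 0, "rz": 0}]'

```text
time_s: 10.65
ee_pos: [576.1, -20.5, 263.1]
tcp_rot: [180.0, -0.0, 18.4]
ft_force: [-0.0, -1.0, 0.0]
finger_gap: 48.8
grasp_force: 62.7
```

```bash
python3 - <<'E'
from h import *
from scipy.optimize import least_squares as L
s=state();tcp=s['ee_pos'];print(tcp,s['ft_force'])
snap('wrist','w3');snap('scene','s3')
for f in('w3','s3'):
    P,p=cloud(f);z=P[...,2];near=np.hypot(P[...,0]-572,P[...,1]+18)<14
    q=P[near&(z>tcp[2]-45)&(z<tcp[2]-19)]
    c=L(lambda c:np.hypot(*(q[:,:2]-c[:2]).T)-6,tcp[:2],loss='soft_l1');print(f,len(q),c.x,np.sqrt(np.mean(c.fun**2)))
    m=(abs(z-204)<4)&(np.hypot(P[...,0]-572,P[...,1]+19)<34);q=P[m&(abs(z-204)<2)];print(q[:,:2].min(0),q[:,:2].max(0))
a=cv2.resize(cv2.imread('pics/s3.png')[170:270,270:370],None,fx=4,fy=4,interpolation=2)
w=cv2.resize(cv2.imread('pics/w3.png')[140:340,240:440],(400,400),interpolation=2)
cv2.imwrite('pics/c3.png',np.hstack([a,w]))
E
```

```text
[576.11965902 -20.53393331 263.1411033 ] [-0.04981205 -0.98283637  0.00499225]
w3 554 [572.48059133 -19.10151548] 0.24361856902729986
[550.59410176 -41.30224729] [596.54318048   4.4951438 ]
s3 60 [571.62150323 -19.13005648] 0.7947444614640372
[549.03134437 -41.01353145] [596.84622121   5.60736022]
```

View pics/c3.png

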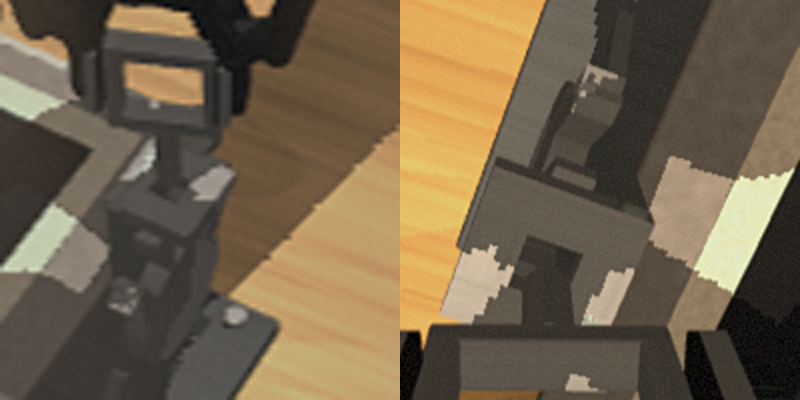

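The crops show the tip centred just above the square hole, at wrist crop (548,270). I'll lower it gently.

Emit:
play_rows --moves '[{"gripper": 1, "x": 0, "y": 0.02, "z": -0.12, "rx": 0, "ry": 0, "rz": 0}, {"gripper": 1, "x": 0, "y": 0.02, "z": -0.24, "rx": 0, "ry": 0, "rz": 0}, {"gripper": 1, "x": 0, "y": 0.02, "z": -0.36, "rx": 0, "ry": 0, "rz": 0}, {"gripper": 1, "x": 0, "y": 0.02, "z": -0.48, "rx": 0, "ry": 0, "rz": 0}, {"gripper": 1, "x": 0, "y": 0.02, "z": -0.6, "rx": 0, "ry": 0, "rz": 0}, {"gripper": 1, "x": 0, "y": 0.02, "z": -0.7, "rx": 0, "ry": 0, "rz": 0}, {"gripper": 1, "x": 0, "y": 0.02, "z": -0.7, "rx": 0, "ry": 0, "rz": 0}, {"gripper": 1, "x": 0, "y": 0.02, "z": -0.7, "rx": 0, "ry": 0, "rz": 0}]'

```text
time_s: 11.42
ee_pos: [575.8, -19.9, 241.5]
tcp_rot: [-180.0, 0.0, 18.4]
ft_force: [-0.1, 0.5, -1.3]
finger_gap: 49.1
grasp_force: 62.7
```

Emit:
play_rows --moves '[{"gripper": 1, "x": 0, "y": 0, "z": -0.12, "rx": 0, "ry": 0, "rz": 0}, {"gripper": 1, "x": 0, "y": 0, "z": -0.24, "rx": 0, "ry": 0, "rz": 0}, {"gripper": 1, "x": 0, "y": 0, "z": -0.36, "rx": 0, "ry": 0, "rz": 0}, {"gripper": 1, "x": 0, "y": 0, "z": -0.48, "rx": 0, "ry": 0, "rz": 0}, {"gripper": 1, "x": 0, "y": 0, "z": -0.6, "rx": 0, "ry": 0, "rz": 0}, {"gripper": 1, "x": 0, "y": 0, "z": -0.7, "rx": 0, "ry": 0, "rz": 0}, {"gripper": 1, "x": 0, "y": 0, "z": -0.75, "rx": 0, "ry": 0, "rz": 0}, {"gripper": 1, "x": 0, "y": 0, "z": -0.75, "rx": 0, "ry": 0, "rz": 0}]'

```text
time_s: 12.08
ee_pos: [576.0, -19.9, 219.4]
tcp_rot: [180.0, -0.0, 18.4]
ft_force: [-0.2, -0.7, -0.1]
finger_gap: 49.2
grasp_force: 62.6
```

Next I'll press down in small steps to seat the pin.

Emit:
play_rows --moves '[{"gripper": 1, "x": 0, "y": 0, "z": -0.04, "rx": 0, "ry": 0, "rz": 0}, {"gripper": 1, "x": 0, "y": 0, "z": -0.08, "rx": 0, "ry": 0, "rz": 0}, {"gripper": 1, "x": 0, "y": 0, "z": -0.12, "rx": 0, "ry": 0, "rz": 0}, {"gripper": 1, "x": 0, "y": 0, "z": -0.16, "rx": 0, "ry": 0, "rz": 0}, {"gripper": 1, "x": 0, "y": 0, "z": -0.18, "rx": 0, "ry": 0, "rz": 0}, {"gripper": 1, "x": 0, "y": 0, "z": -0.18, "rx": 0, "ry": 0, "rz": 0}, {"gripper": 1, "x": 0, "y": 0, "z": -0.18, "rx": 0, "ry": 0, "rz": 0}, {"gripper": 1, "x": 0, "y": 0, "z": -0.18, "rx": 0, "ry": 0, "rz": 0}]'

```text
time_s: 12.75
ee_pos: [576.4, -19.7, 219.0]
tcp_rot: [179.9, -0.1, 18.5]
ft_force: [-11.2, 3.1, 22.0]
finger_gap: 49.2
grasp_force: 64.6
```

```bash
python3 - <<'E'
from h import *
s=state();tcp=s['ee_pos'];print(tcp,s['ft_force'])
snap('wrist','w4');snap('scene','s4')
for f in('w4','s4'):
    P,p=cloud(f);z=P[...,2];r=P[...,:2]-[572,-18.5];y=np.radians(18.4);a=r@[np.cos(y),np.sin(y)];b=r@[-np.sin(y),np.cos(y)]
    m=(abs(a)<9)&(abs(b)<16)&(z>198);h=np.histogram(z[m],np.arange(198,266,2));print(f,list(zip(h[1].astype(int),h[0])))
a=cv2.resize(cv2.imread('pics/s4.png')[170:270,270:370],None,fx=4,fy=4,interpolation=2)
w=cv2.resize(cv2.imread('pics/w4.png')[140:440,170:470],(400,400),interpolation=2)
cv2.imwrite('pics/c4.png',np.hstack([a,w]))
E
```

```text
[576.43986602 -19.73728941 219.03809607] [-11.15541043   3.09844234  21.96073209]
w4 [(np.int64(198), np.int64(17)), (np.int64(200), np.int64(35)), (np.int64(202), np.int64(319)), (np.int64(204), np.int64(175)), (np.int64(206), np.int64(162)), (np.int64(208), np.int64(184)), (np.int64(210), np.int64(1392)), (np.int64(212), np.int64(779)), (np.int64(214), np.int64(1)), (np.int64(216), np.int64(0)), (np.int64(218), np.int64(0)), (np.int64(220), np.int64(0)), (np.int64(222), np.int64(0)), (np.int64(224), np.int64(0)), (np.int64(226), np.int64(0)), (np.int64(228), np.int64(0)), (np.int64(230), np.int64(0)), (np.int64(232), np.int64(0)), (np.int64(234), np.int64(0)), (np.int64(236), np.int64(0)), (np.int64(238), np.int64(0)), (np.int64(240), np.int64(0)), (np.int64(242), np.int64(0)), (np.int64(244), np.int64(0)), (np.int64(246), np.int64(12)), (np.int64(248), np.int64(245)), (np.int64(250), np.int64(397)), (np.int64(252), np.int64(408)), (np.int64(254), np.int64(2352)), (np.int64(256), np.int64(1424)), (np.int64(258), np.int64(0)), (np.int64(260), np.int64(0)), (np.int64(262), np.int64(0
[... 307 characters left out ...]
4(0)), (np.int64(218), np.int64(0)), (np.int64(220), np.int64(0)), (np.int64(222), np.int64(0)), (np.int64(224), np.int64(0)), (np.int64(226), np.int64(0)), (np.int64(228), np.int64(0)), (np.int64(230), np.int64(0)), (np.int64(232), np.int64(0)), (np.int64(234), np.int64(0)), (np.int64(236), np.int64(0)), (np.int64(238), np.int64(0)), (np.int64(240), np.int64(0)), (np.int64(242), np.int64(0)), (np.int64(244), np.int64(0)), (np.int64(246), np.int64(3)), (np.int64(248), np.int64(6)), (np.int64(250), np.int64(14)), (np.int64(252), np.int64(12)), (np.int64(254), np.int64(55)), (np.int64(256), np.int64(45)), (np.int64(258), np.int64(3)), (np.int64(260), np.int64(1)), (np.int64(262), np.int64(0))]
```

View pics/c4.png

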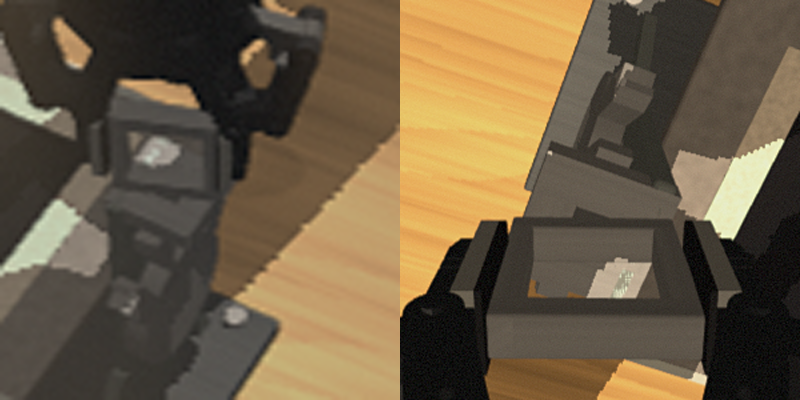

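The stirrup's top is at z 256 and its underside is on the plate at 204, so the pin is fully home. I'll ease off the pressure, release, and rise.

Emit:
play_rows --moves '[{"gripper": 1, "x": 0, "y": 0, "z": 0.08, "rx": 0, "ry": 0, "rz": 0}, {"gripper": 1, "x": 0, "y": 0, "z": 0.13, "rx": 0, "ry": 0, "rz": 0}, {"gripper": 1, "x": 0, "y": 0, "z": 0.13, "rx": 0, "ry": 0, "rz": 0}, {"gripper": -1, "x": 0, "y": 0, "z": 0.13, "rx": 0, "ry": 0, "rz": 0}, {"gripper": -1, "x": 0, "y": 0, "z": 0.13, "rx": 0, "ry": 0, "rz": 0}, {"gripper": -1, "x": 0, "y": 0, "z": 0.13, "rx": 0, "ry": 0, "rz": 0}, {"gripper": -1, "x": 0, "y": 0, "z": 0.13, "rx": 0, "ry": 0, "rz": 0}, {"gripper": -1, "x": 0, "y": 0, "z": 0.13, "rx": 0, "ry": 0, "rz": 0}]'

```text
time_s: 13.52
ee_pos: [575.8, -19.9, 217.4]
tcp_rot: [-180.0, 0.0, 18.4]
ft_force: [0.5, 0.2, 0.5]
finger_gap: 85.2
grasp_force: 0.0
```

Emit:
play_rows --moves '[{"gripper": -1, "x": 0, "y": 0, "z": 0, "rx": 0, "ry": 0, "rz": 0}, {"gripper": -1, "x": 0, "y": 0, "z": 0.5, "rx": 0, "ry": 0, "rz": 0}, {"gripper": -1, "x": 0, "y": 0, "z": 1, "rx": 0, "ry": 0, "rz": 0}, {"gripper": -1, "x": 0, "y": 0, "z": 2, "rx": 0, "ry": 0, "rz": 0}, {"gripper": -1, "x": 0, "y": 0, "z": 3, "rx": 0, "ry": 0, "rz": 0}, {"gripper": -1, "x": -1, "y": 0, "z": 3.5, "rx": 0, "ry": 0, "rz": 0}, {"gripper": -1, "x": -2, "y": 0, "z": 3.5, "rx": 0, "ry": 0, "rz": 0}, {"gripper": -1, "x": -3, "y": 0, "z": 3.5, "rx": 0, "ry": 0, "rz": 0}]'

```text
time_s: 14.18
ee_pos: [485.7, -20.1, 324.1]
tcp_rot: [179.9, -0.1, 18.5]
ft_force: [0.1, -1.1, -0.0]
finger_gap: 85.2
grasp_force: 0.0
```

```bash
python3 tilt.py d; python3 - <<'E'
from h import *
print(state()['ee_pos'],state()['finger_gap'])
snap('wrist','w5')
for f in('w5','ds'):
    P,p=cloud(f);z=P[...,2];r=P[...,:2]-[572,-18.5];m=(np.hypot(r[...,0],r[...,1])<28)&(z>245)&(z<300);q=P[m];print(f,len(q),np.median(q,0),q.max(0) if len(q) else '')
a=cv2.imread('pics/ds.png')[120:420,190:590]
w=cv2.resize(cv2.imread('pics/w5.png'),(400,300));cv2.imwrite('pics/c5.png',np.hstack([a,w]))
E
```

```text
[482.98542238 -19.43032827 322.60498177] [ 0.24704903  0.23480794 -0.00159101]
4339 [-8.12613426e-03  2.40192434e-04  9.99966954e-01] [ 568.89714482 -138.05645132  125.40458951] tilt rad -0.008126223699408268
4951 [-0.00705149  0.0020477   0.99997304] [ 574.05571414 -132.72867594  125.28093555] tilt rad -0.00705154416797373
[482.98542238 -19.43032827 322.60498177] 85.19914384872958
w5 2778 [572.57890617 -18.5532322  255.46029953] [585.22200206   6.58335339 257.78727572]
ds 228 [573.72201457 -16.92890799 254.61311129] [585.64993238   6.87026125 258.86392283]
```

View pics/c5.png

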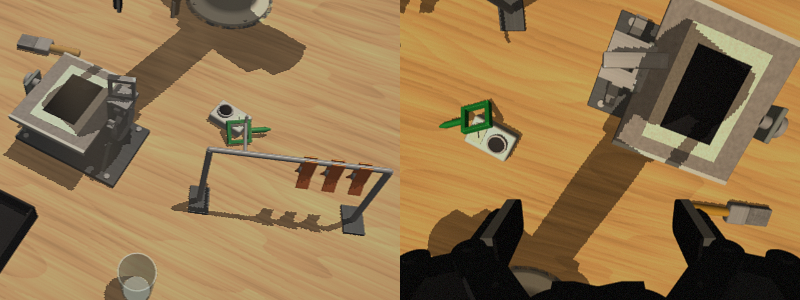

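```bash
python3 - <<'E'
from h import *
rows=[]
for f in('t0','at','bt','ct','t2','dt'):
    P,p=cloud(f);h=cv2.cvtColor(p,cv2.COLOR_BGR2HSV);g=((h[...,0]>45)&(h[...,0]<80)&(h[...,1]>130)&(h[...,2]>40));g[:,260:]=0
    n,l,st,c=cv2.connectedComponentsWithStats(g.astype(np.uint8));i=1+st[1:,4].argmax() if n>1 else 0
    q=P[l==i];print(f,st[i],c[i].round(),np.nanmedian(q,0).round(1))
    rows.append(cv2.resize(p[225:350,165:275],(260,296)))
cv2.imwrite('pics/c6.png',np.vstack([np.hstack(rows[:3]),np.hstack(rows[3:])]))
E
```

```text
t0 [     0      0    640    480 307200] [320. 240.] [599.7 -43.4  -0.8]
at [     0      0    640    480 307200] [320. 240.] [599.6 -38.8  -0.8]
bt [     0      0    640    480 307200] [320. 240.] [599.7 -39.2  -0.8]
ct [     0      0    640    480 307200] [320. 240.] [599.7 -37.1  -0.7]
t2 [     0      0    640    480 307200] [320. 240.] [589.7 -37.9  -0.7]
dt [     0      0    640    480 307200] [320. 240.] [599.7 -36.7  -0.7]
```

View pics/c6.png

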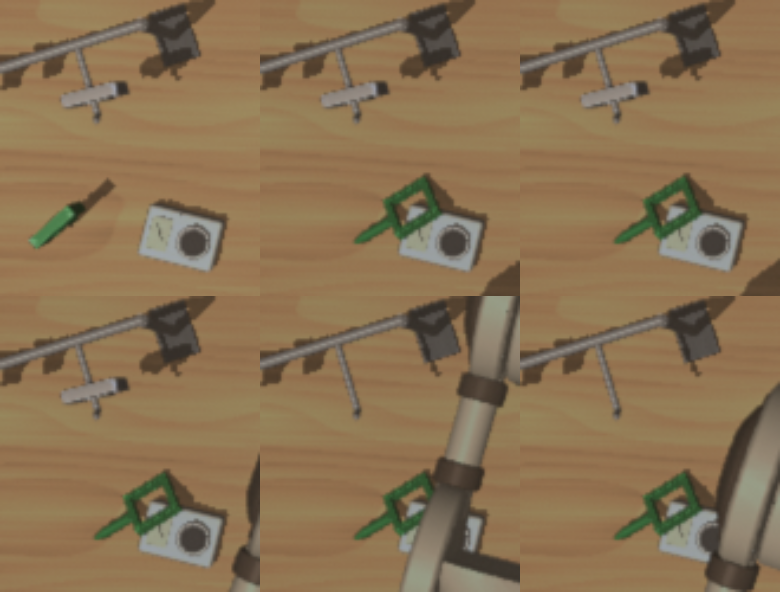

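The decoy was standing on its tip and fell over by itself before 2.8 s, while the arm was on the far side of the board. The meter has not moved and I touched neither. The pin is home and the board is level, so I'll hand in.

```bash
python3 -c "
from cell import ctrl
print(ctrl.close_job())"
```

```text
the job is handed in; nothing more can be done
None
```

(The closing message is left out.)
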